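# Hold the belt grinder's tension arm back for a belt change

### The arm

A 6-joint arm with a two-finger parallel gripper is mounted at the origin on the work surface. World frame = base frame: x ahead of the robot, y to its left, z up, the work surface at z = 0. Lengths are in m, angles in rad, forces in N, time in s.
With the tool pointing down it reaches from about 0.35 to 0.725 m from the base axis. Payload 6 kg.
Tool frame: the origin (TCP) lies at the very end of the fingers, on their centre line; the grasp point (between the pads) lies 19 mm behind it (robot.tcp_to_grasp is the distance from the TCP to the grasp point, in m); y points along the fingers, x is the direction in which the jaws open and shut, and the axes are right-handed (so a half turn about y gives the same grasp; the last joint's range is limited). The gripper opens to 85 mm and grips with 20 to 120 N. Pads are 22 mm wide; open, the fingers measure 114 mm over their backs; the gripper's body (76 mm by 85 mm) begins 54 mm behind the grasp point. The pads swing forward as they close: fully open they stand 13 mm farther back than shut.
Start: joints at [1.559, 0.04, 0.085, 0, -1.615, -0.334], TCP at [0.203, 0.564, 0.231] pointing down, gripper open.
Joint ranges: [-2.56, 2.56], [-1.29, 2.01], [-1.08, 1.49], [-3.29, 1.98], [-2.81, -0.18], [-2.99, 2.99]. Speed limits (rad/s): [2.57, 2.57, 3.01, 3.14, 3.14, 3.14].

### API

Orientations are given as a unit quaternion [x, y, z, w].
In Python, from cell import robot, status, eyes gives the robot as it stands. Calls block until the motion is done:
- robot.movep(position, orientation): joint-space move of the TCP to a pose.
- robot.move_linear(position, vel=0.15, rot=None, until_force=None): straight line of the TCP; rot=None keeps the orientation; vel is the mean speed in m/s. With until_force (N) it stops when the force on the tool has changed by that much, and returns True; else False.
- robot.move_joints(angles): joint-space move.
- robot.open_gripper() and robot.grab(grasp_force=None): open the fingers fully, or close them until they stop; grasp_force is the grip in N (None keeps the last).
- robot.hold(seconds).
- robot.ik(position, orientation): joint angles nearest the present ones, or None.
- status.read_state(): the state.
- eyes.get_image(name): name is "scene" or "top" or "wrist"; returns (picture, depth): 480x640x3 uint8, red, green, blue; 480x640 float32, m along the optical axis (not along the pixel's ray), 0 where there is no reading.
- eyes.camera_model(name): a dict with "fovy" (degrees; the focal length in pixels is half the picture's height over the tangent of half this angle, whatever the lens; pixels are square), "cx", "cy" (the principal point, pixels), "cam_to_world" (4x4, takes a point from camera to world coordinates). Camera axes: x right, y down, z forward; pixel columns grow to the right and rows downward; lengths in m; the calibration is good to about 2 mm. A picture is of the moment at which its call begins: read the wrist's pose just before it. camera_model takes no time and is no camera call; for the wrist camera it gives the pose at the moment of the call.
A pose or a line that the arm cannot do raises robot.Unreachable and nothing moves.
- robot.hand_in(): hands the job in, once; it reports no verdict.
The state is a dict: "time": time; "joints": joint angles; "dq": joint speeds; "tau": joint torques, N m; "position": TCP position; "tool_rot": TCP orientation; "wrist_force": force on the tool from outside, world axes, zero at the start; "moment": the same for the moment, N m; "opening": finger opening in m.
Only numpy, scipy, OpenCV 4.12 (cv2) and the standard library are available. Lean on these libraries where they do the work, as an engineer would, in place of code of your own. Each camera call takes 0.05 s, during which the arm holds its last target.

### The job

The belt is off the bench belt grinder and the new one needs slack to go on. Take the long plain lever bar out of the wooden tool block, stand it fully home in the socket on the grinder's tension arm, then push the bar over, away from the platen, until the arm is past the third and last click of its ratchet and close to its stop. Finish still holding the bar there yourself, so that your push and not the pawl keeps the spring compressed, and leave the other tools and things on the bench where they are.

Things in the scene. Friction and masses are not known exactly. Their poses are not given: they have to be found in the camera images.
- lever_bar: The lever bar: plain round bright steel bar, 14 mm diameter, 190 mm long, about 0.2 kg, no handle, foot chamfered. Loose, upright in any one of the tool block's three holes, foot 10 mm above the bench, top 200 mm: the tallest thing there. Origin at the centre of its foot, z along the bar to its top.
- bar_top (a point): Centre of the lever bar's top end, 190 mm from its foot.
- tool_block: Fixed wooden tool block, 220 mm long (x) by 70 mm (y) by 60 mm high, with three holes in a row along its x at -70, 0 and +70 mm, 17 mm wide and 50 mm deep. Origin at the centre of its underside. It may stand to the left or to the right of the grinder.
- grinder: Bench belt grinder, fixed, no belt. Origin on the bench. Its x axis runs from the flat platen, work rest and two small wheels (x -220 to -130 mm, up to 205 mm high), the end towards the robot, to the tension wheel (x 150, 230 high). Wheels lie at y -75 to -15 mm; motor at x 40 to 150, y 35 to 166 mm, top 147 mm, behind a side plate. The lever bar is pushed along +x, away from the platen.
- hub (a point): Centre of the tension arm's pivot: fixed, 100 mm above the bench, at x = -10 mm, y = 4 mm in the grinder's frame. The pivot axis is the grinder's y axis.
- socket_mouth (a point): Centre of the mouth of the lever socket, an open steel tube that stands straight up from the tension arm's hub at rest and turns with the arm; 65 mm from the pivot axis (165 mm above the bench at rest). The mouth is flared to about 28 mm and narrows within 10 mm to a round bore of 17 mm; outside 27 to 38 mm.
- socket_floor (a point): Centre of the floor of the lever socket, 53 mm below the mouth, 12 mm from the pivot axis (112 mm above the bench at rest); z along the socket to its mouth. With the bar home its foot rests here, its top 302 mm above the bench. Bore 17 mm on a 14 mm bar: it may lean 0.06 rad in the socket, up to 0.1 under load.
- tension_arm (a joint): Arm angle (rad): 0 at rest with the socket upright; grows as the bar is pushed along the grinder's +x, lowering the tension wheel. Sprung back always: 170 mm above the pivot the push is 6 to 14 N. The ratchet clicks at about 0.17, 0.32 and 0.47; past each click the pawl stops it falling back more than 0.05 (let go past the last, it rests on the pawl at 0.43 to 0.45). End stop at 0.60.
- pawl (a joint): Angle of the ratchet pawl (rad), on the motor side of the side plate: 0 when it lies in between the teeth, up to 0.09 while a tooth lifts it; it snaps back to 0 at each click.
- cold_chisel: Bystander: dark steel cold chisel, 14 mm thick, 109 mm long, standing edge up in another hole of the tool block (top 119 mm above the bench). Origin at its foot.
- screwdriver: Bystander: stubby screwdriver, 120 mm long with a bulged black handle up to 29 mm wide, standing handle up in the third hole of the tool block, the handle resting on the block (top 132 mm above the bench). Origin at the tip of its shank.
- tape_measure: Bystander: tape measure, 66 x 36 x 62 mm, standing behind the tool block (its +x end). Origin under its centre.
- screw_jar: Bystander: pale jar with steel lid, 60 mm diameter, 75 mm high, in front of the tool block (its -x end). Origin under its centre.
- wrench: Bystander: wrench, 170 mm long, lying beside the grinder on its wheel side. Origin under its middle.
- glue_bottle: Bystander: white glue bottle, 56 mm diameter, 150 mm high, front left of the bench. Origin under its centre.
- pine_offcut: Bystander: pine offcut, 110 x 70 x 35 mm, front right of the bench. Origin under its centre.
- hammer: Bystander: hammer, 280 mm long, lying on the right of the bench. Origin under its middle.

How it is judged:
By the outcome, as a careful person would: the job done as asked, in the order asked, and still so for the second after the job is handed in, while the arm keeps its last pose, push and grip.
It also fails if it takes over 56 s, if anything falls off the work surface, if the arm or the gripper's body presses on something with over 40 N, if the wrist force passes 120 N, or if a joint passes its speed limit or range.

## Working session

There is one attempt and no reset: what is moved stays moved. The work goes in short steps, each a Python script; the robot and the scene stay as the last script left them, time stands still between calls to the robot, and variables do not carry over. Pictures are saved under pics/ and viewed, and the job is handed in when it is done.

```bash
ls; mkdir -p pics; python3 - <<'E'
from cell import robot,status,eyes
import cv2,numpy as np
s=status.read_state();print({k:(np.round(v,3).tolist()) for k,v in s.items()})
for n in("scene","top"):
    p,d=eyes.get_image(n);cv2.imwrite(f"pics/{n}0.png",p[:,:,::-1]);np.save(f"pics/{n}0.npy",d)
    m=eyes.camera_model(n);print(n,m)
E
```

```text
pics
{'time': 0.0, 'joints': [1.559, 0.041, 0.084, -0.0, -1.615, -0.334], 'dq': [-0.001, 0.002, -0.001, -0.001, -0.0, -0.0], 'tau': [-0.0, -36.82, 34.741, 6.932, -0.005, 0.0], 'position': [0.203, 0.564, 0.23], 'tool_rot': [0.407, -0.578, 0.579, -0.406], 'wrist_force': [0.797, -0.2, 0.07], 'moment': [0.008, 0.004, 0.059], 'opening': 0.086}
scene {'fovy': 56.529709791249424, 'cx': 321.7593787226922, 'cy': 233.7957558514455, 'cam_to_world': array([[-0.63180462,  0.46801573, -0.61788688,  1.17755409],
       [ 0.77498653,  0.36619704, -0.51506855,  0.46808875],
       [-0.01479183, -0.8042767 , -0.59407087,  0.73025017],
       [ 0.        ,  0.        ,  0.        ,  1.        ]])}
top {'fovy': 50.850403810849585, 'cx': 318.0678571217909, 'cy': 233.10967717865188, 'cam_to_world': array([[-3.67763484e-02, -9.75811395e-01,  2.15498544e-01,
         2.20768598e-01],
       [-9.99323105e-01,  3.61079116e-02, -7.03922635e-03,
        -5.62750802e-02],
       [-9.12245086e-04, -2.15611551e-01, -9.76478790e-01,
         1.64839199e+00],
       [ 0.00000000e+00,  0.00000000e+00,  0.00000000e+00,
         1.00000000e+00]])}
```

View pics/scene0.png

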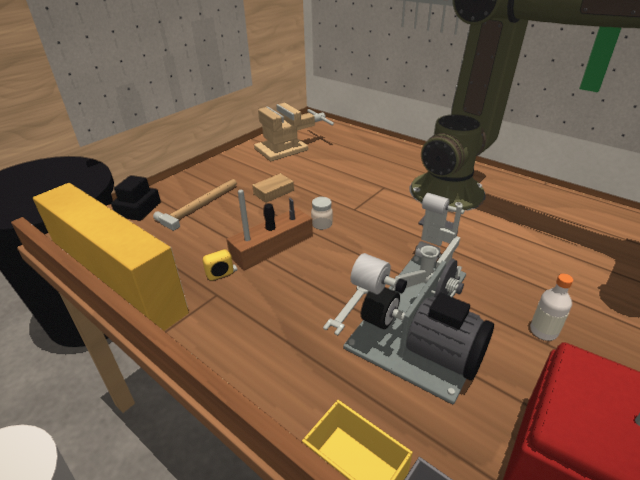

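View pics/top0.png

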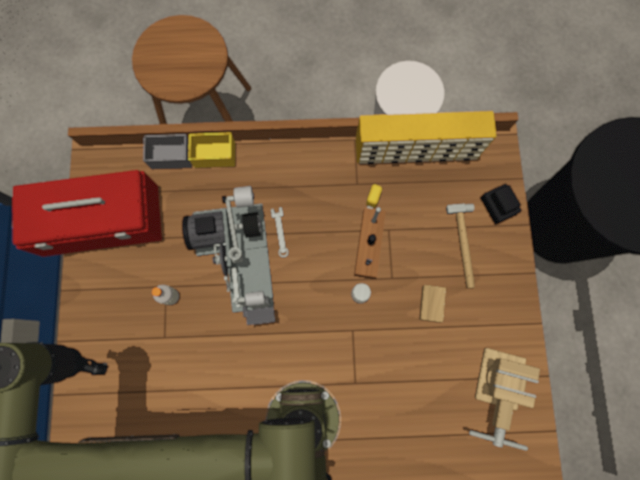

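The bar is in the block's far hole, at about (242,190) top in the scene view and (377,215) in the top view. The block is to the right of the grinder, whose socket mouth is near (430,250) in the scene view. Next I'll measure with depth.

```bash
cat > h.py <<'E'
import numpy as np,cv2
from cell import robot,status,eyes
from scipy.spatial.transform import Rotation as R
def cloud(d,m):
    H,W=d.shape;f=H/2/np.tan(np.radians(m["fovy"])/2)
    v,u=np.mgrid[:H,:W]
    P=np.stack([(u-m["cx"])/f*d,(v-m["cy"])/f*d,d],-1)
    T=m["cam_to_world"];P=P@T[:3,:3].T+T[:3,3];P[d==0]=np.nan
    return P
def proj(p,m,H=480):
    f=H/2/np.tan(np.radians(m["fovy"])/2);T=m["cam_to_world"]
    c=(np.atleast_2d(p)-T[:3,3])@T[:3,:3];return np.c_[c[:,0]/c[:,2]*f+m["cx"],c[:,1]/c[:,2]*f+m["cy"]]
def st():
    s=status.read_state();print("t",round(s["time"],2),"pos",np.round(s["position"],4),"F",np.round(s["wrist_force"],1),"M",np.round(s["moment"],2),"op",round(s["opening"],4),"q",np.round(s["joints"],3));return s
E
python3 - <<'E'
from h import *
for n in("top","scene"):
    d=np.load(f"pics/{n}0.npy");P=cloud(d,eyes.camera_model(n));np.save(f"pics/P{n}.npy",P)
    p=cv2.imread(f"pics/{n}0.png")
    if n=="top": c=(slice(180,340),slice(170,400));b=(200,180,)
    else: c=(slice(150,420),slice(200,500))
    im=cv2.resize(p[c],None,fx=800/(c[1].stop-c[1].start)*.8,fy=800/(c[1].stop-c[1].start)*.8,interpolation=cv2.INTER_CUBIC)
    cv2.imwrite(f"pics/{n}0c.png",im);print(im.shape)
    Z=P[...,2]
    # tall points near block
    if n=="top":
        print("floor z",np.nanmedian(Z[300:330,370:410]))
    m=(Z>0.14)&(P[...,1]<-0.02)&(P[...,0]>0.2)&(P[...,0]<.75)&(P[...,1]>-.4)
    print(n,m.sum()); 
    q=P[m]
    print(np.c_[np.argwhere(m),np.round(q,3)][:40])
E
```

```text
(445, 640, 3)
floor z -0.00164007469962002
top 39
[[ 2.08e+02  3.77e+02  6.12e-01 -2.45e-01  1.94e-01]
 [ 2.08e+02  3.78e+02  6.11e-01 -2.48e-01  1.96e-01]
 [ 2.08e+02  3.79e+02  6.10e-01 -2.51e-01  1.99e-01]
 [ 2.09e+02  3.77e+02  6.07e-01 -2.44e-01  2.00e-01]
 [ 2.09e+02  3.78e+02  6.08e-01 -2.48e-01  1.97e-01]
 [ 2.09e+02  3.79e+02  6.07e-01 -2.50e-01  1.99e-01]
 [ 2.09e+02  3.80e+02  6.05e-01 -2.52e-01  2.07e-01]
 [ 2.10e+02  3.76e+02  6.06e-01 -2.42e-01  1.94e-01]
 [ 2.10e+02  3.77e+02  6.05e-01 -2.44e-01  1.98e-01]
 [ 2.10e+02  3.78e+02  6.04e-01 -2.47e-01  1.99e-01]
 [ 2.10e+02  3.79e+02  6.05e-01 -2.51e-01  1.94e-01]
 [ 2.10e+02  3.80e+02  6.05e-01 -2.54e-01  1.96e-01]
 [ 2.11e+02  3.76e+02  6.05e-01 -2.43e-01  1.84e-01]
 [ 2.11e+02  3.77e+02  6.02e-01 -2.44e-01  1.97e-01]
 [ 2.11e+02  3.78e+02  6.01e-01 -2.47e-01  2.01e-01]
 [ 2.11e+02  3.79e+02  6.01e-01 -2.50e-01  1.99e-01]
 [ 2.11e+02  3.80e+02  6.01e-01 -2.53e-01  2.00e-01]
 [ 2.12e+02  3.75e+02  6.07e-01 -2.42e-01  1.65e-01]
 [ 2.12e+02  3.76e+02  6.04e-01 -2.44e-01  1.77e-01]
 [ 2.12e+02  3.77e+02  6.01e-01 -2.45e-01  
[... 2462 characters left out ...]
 1.94e-01]
 [ 1.94e+02  2.40e+02  6.15e-01 -2.45e-01  1.93e-01]
 [ 1.94e+02  2.41e+02  6.15e-01 -2.41e-01  1.94e-01]
 [ 1.94e+02  2.42e+02  6.11e-01 -2.43e-01  1.91e-01]
 [ 1.94e+02  2.43e+02  6.07e-01 -2.44e-01  1.89e-01]
 [ 1.95e+02  2.38e+02  6.17e-01 -2.50e-01  1.89e-01]
 [ 1.95e+02  2.39e+02  6.18e-01 -2.46e-01  1.91e-01]
 [ 1.95e+02  2.40e+02  6.17e-01 -2.44e-01  1.91e-01]
 [ 1.95e+02  2.41e+02  6.13e-01 -2.45e-01  1.89e-01]
 [ 1.95e+02  2.42e+02  6.13e-01 -2.41e-01  1.90e-01]
 [ 1.95e+02  2.43e+02  6.09e-01 -2.42e-01  1.89e-01]
 [ 1.96e+02  2.38e+02  6.18e-01 -2.50e-01  1.87e-01]
 [ 1.96e+02  2.39e+02  6.17e-01 -2.48e-01  1.87e-01]
 [ 1.96e+02  2.40e+02  6.14e-01 -2.47e-01  1.86e-01]]
```

View pics/scene0c.png

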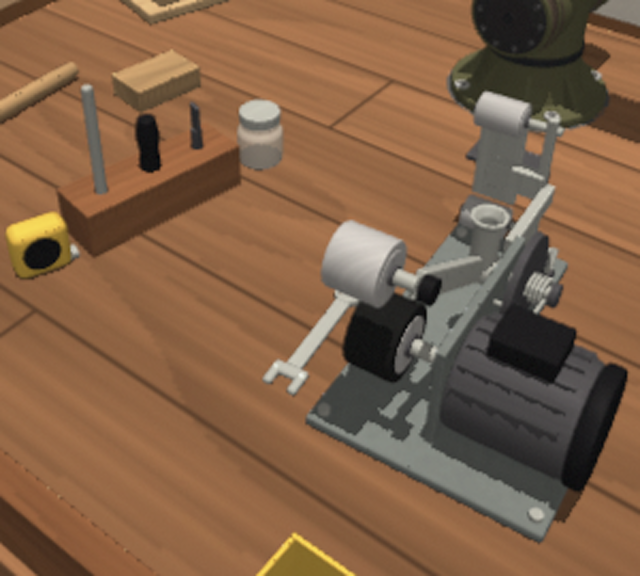

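View pics/top0c.png

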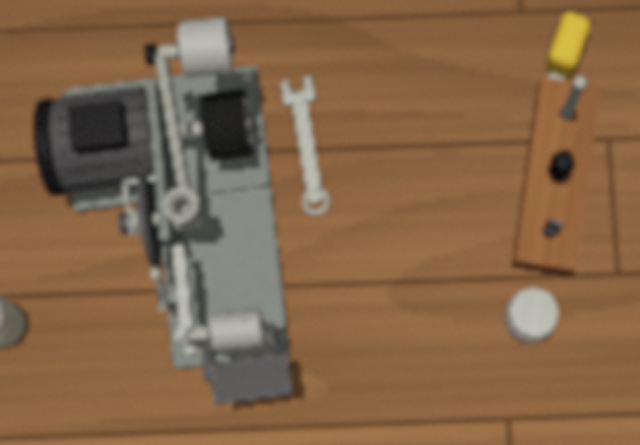

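```bash
python3 - <<'E'
from h import *
def ray(n,u,v,z):
    m=eyes.camera_model(n);f=240/np.tan(np.radians(m["fovy"])/2);T=m["cam_to_world"]
    d=T[:3,:3]@np.array([(u-m["cx"])/f,(v-m["cy"])/f,1]);o=T[:3,3];return o+d*(z-o[2])/d[2]
print("mouth",ray("top",234.7,253,.165),ray("scene",429.7,250.8,.165))
print("bar",ray("top",378.3,209.3,.2),ray("scene",241,190,.2))
for n in("top","scene"):
    P=np.load(f"pics/P{n}.npy").reshape(-1,3);P=P[~np.isnan(P).any(1)]
    g=P[(P[:,0]>.2)&(P[:,0]<.75)&(P[:,1]>-.1)&(P[:,1]<.35)&(P[:,2]>.008)]
    for lo,hi in((.008,.03),):
        q=g[(g[:,2]>lo)&(g[:,2]<hi)];print(n,"plate",len(q),np.median(q[:,2]))
    # block top
    b=P[(abs(P[:,2]-.06)<.006)&(P[:,1]<-.15)&(P[:,1]>-.35)&(P[:,0]>.33)&(P[:,0]<.72)]
    r=cv2.minAreaRect(b[:,:2].astype(np.float32));print(n,"block",r,len(b))
    q=g[(abs(g[:,2]-.165)<.006)&(abs(g[:,0]-.47)<.06)];print(np.round(q[::3],3)[:14])
    # draw height map
    I=np.zeros((560,480),np.uint8)
    for x,y,z in g: 
        r_,c_=int((.76-x)*1000),int((.36-y)*1000)
        if 0<=r_<560 and 0<=c_<480: cv2.rectangle(I,(c_,r_),(c_+2,r_+2),int(min(255,max(I[r_,c_],z*1000))),-1)
    cv2.imwrite(f"pics/hm_{n}.png",cv2.applyColorMap(I,cv2.COLORMAP_JET))
E
```

```text
mouth [0.49660429 0.18382219 0.165     ] [0.50024923 0.18584518 0.165     ]
bar [ 0.60613552 -0.24805828  0.2       ] [ 0.60900672 -0.24707807  0.2       ]
top plate 2099 0.011473745310184746
top block ((0.5343668460845947, -0.23479309678077698), (0.07041119039058685, 0.3811872601509094), 78.92865753173828) 1264
[[0.512 0.189 0.163]
 [0.511 0.18  0.167]
 [0.509 0.192 0.163]
 [0.509 0.183 0.162]
 [0.509 0.174 0.164]
 [0.506 0.192 0.163]
 [0.506 0.178 0.16 ]
 [0.503 0.198 0.166]
 [0.502 0.171 0.163]
 [0.5   0.198 0.167]
 [0.497 0.201 0.166]
 [0.494 0.2   0.167]
 [0.493 0.171 0.164]
 [0.492 0.195 0.162]]
scene plate 4654 0.012476705628560902
scene block ((0.5429302453994751, -0.23501956462860107), (0.07642187178134918, 0.36396822333335876), 78.98393249511719) 1590
[[0.487 0.172 0.165]
 [0.495 0.17  0.166]
 [0.488 0.173 0.164]
 [0.486 0.179 0.165]
 [0.501 0.166 0.166]
 [0.497 0.171 0.166]
 [0.49  0.175 0.163]
 [0.486 0.179 0.163]
 [0.489 0.187 0.168]
 [0.5   0.168 0.164]
 [0.496 0.173 0.163]
 [0.492 0.178 0.163]
 [0.488 0.183 0.163]
 [0.486 0.188 0.164]]
```

View pics/hm_top.png

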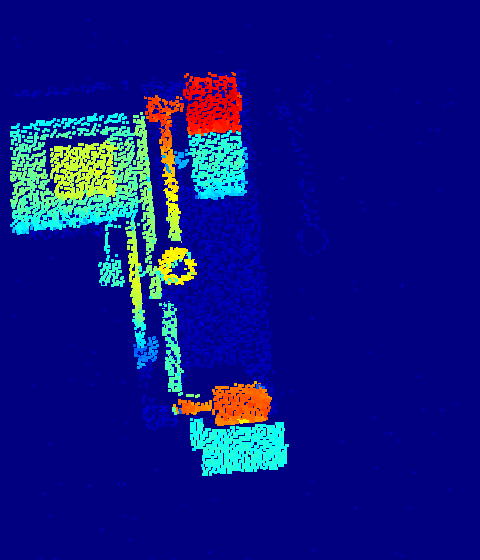

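The ring in the height map is the socket mouth, at about (177,266), i.e. world (0.495, 0.184). The front edges give a grinder yaw of roughly 0.11. I'll refine that yaw and check reach for the whole plan, with the gripper leaning back towards the robot when it grasps so that it ends upright when the bar is pushed over.

```bash
cat >> h.py <<'E'
def rot(phi,a,s=1):
    # approach: tilted a forward (toward azimuth phi) from straight down; jaw axis horizontal
    Y=np.array([np.sin(a)*np.cos(phi),np.sin(a)*np.sin(phi),-np.cos(a)])
    X=s*np.array([-np.sin(phi),np.cos(phi),0]);Z=np.cross(X,Y)
    return R.from_matrix(np.stack([X,Y,Z],1)).as_quat()
def tcp(grasp,phi,a):
    Y=np.array([np.sin(a)*np.cos(phi),np.sin(a)*np.sin(phi),-np.cos(a)])
    return np.asarray(grasp)+robot.tcp_to_grasp*Y
E
python3 - <<'E'
from h import *
P=np.load("pics/Ptop.npy").reshape(-1,3)
# base plate right edge
for yaw in np.arange(.06,.17,.01):
    c,s=np.cos(yaw),np.sin(yaw)
    hub=np.array([.495,.184])
    L=(P[:,:2]-hub)@np.array([[c,-s],[s,c]])+[-.01,.004]
    out=[]
    q=L[(P[:,2]>.008)&(P[:,2]<.018)&(L[:,0]>-.1)&(L[:,0]<.15)&(L[:,1]<0)&(L[:,1]>-.12)]
    # right edge variance per bin
    e=[np.percentile(q[(q[:,0]>x)&(q[:,0]<x+.025),1],3) for x in np.arange(-.1,.1,.025)]
    out.append(np.polyfit(np.arange(8)*.025,e,1)[0])
    q=L[(P[:,2]>.1)&(L[:,0]>-.23)&(L[:,0]<-.17)&(L[:,1]<0)&(L[:,1]>-.12)]
    print(round(yaw,2),np.round(out,3),np.round(e,3))
print(robot.tcp_to_grasp)
G=.163
yaw=.11;hub=np.array([.495,.184,.1]);gx=np.array([np.cos(yaw),np.sin(yaw),0])
for s in(1,-1):
  for a0 in(0,.25,.4,.55):
    b=np.array([.608,-.248]);ph=-.3
    L=[("pick",[*b,.01+G],ph,a0),("lift",[*b,.20+G],ph,a0),("above",[*hub[:2],.2+G],yaw,a0),("home",[*hub[:2],.112+G],yaw,a0)]
    for t in(.3,.55,.62): L.append((f"p{t}",hub+(.012+G)*(np.sin(t)*gx+np.cos(t)*np.array([0,0,1])),yaw,a0-t))
    print(s,a0)
    for n,g,p,a in L:
        q=robot.ik(tcp(g,p,a),rot(p,a,s)); print("  ",n,None if q is None else np.round(q,2))
E
```

```text
0.06 [0.002] [-0.082 -0.081 -0.082 -0.078 -0.08  -0.078 -0.079 -0.084]
0.07 [-0.006] [-0.082 -0.08  -0.081 -0.078 -0.08  -0.079 -0.079 -0.085]
0.08 [-0.014] [-0.081 -0.08  -0.081 -0.078 -0.08  -0.08  -0.08  -0.085]
0.09 [-0.024] [-0.08  -0.079 -0.081 -0.078 -0.081 -0.08  -0.08  -0.086]
0.1 [-0.03] [-0.08  -0.079 -0.081 -0.078 -0.081 -0.081 -0.081 -0.087]
0.11 [-0.039] [-0.079 -0.078 -0.081 -0.078 -0.081 -0.081 -0.082 -0.088]
0.12 [-0.051] [-0.077 -0.078 -0.08  -0.078 -0.081 -0.082 -0.082 -0.089]
0.13 [-0.057] [-0.077 -0.078 -0.079 -0.078 -0.081 -0.083 -0.082 -0.089]
0.14 [-0.064] [-0.077 -0.077 -0.079 -0.078 -0.082 -0.083 -0.083 -0.09 ]
0.15 [-0.071] [-0.076 -0.077 -0.079 -0.079 -0.082 -0.083 -0.083 -0.09 ]
0.16 [-0.078] [-0.076 -0.078 -0.078 -0.078 -0.082 -0.084 -0.084 -0.091]
0.17 [-0.085] [-0.075 -0.077 -0.079 -0.078 -0.083 -0.084 -0.085 -0.092]
0.0187
1 0
   pick [-0.08  0.19  0.11 -0.   -1.49 -1.79]
   lift [-0.08  0.24  0.51 -0.   -1.84 -1.79]
   above [ 0.74 -0.11  0.15  0.   -1.83 -2.2 ]
   home [ 0.74 -0.15 -0.05  0.   -1.67 -2.2 ]
   p0.3 [ 0.59  0.24  0.36 -0.15 -1.96 -2.0
[... 1719 characters left out ...]
0.55  0.43  0.55 -0.17 -2.02  1.09]
-1 0.4
   pick [-0.03 -0.14 -0.32  0.12 -1.01  1.26]
   lift [-0.03 -0.12  0.05  0.11 -1.36  1.3 ]
   above [ 0.92 -0.45 -0.27  0.29 -1.47  0.77]
   home [ 0.92 -0.5  -0.47  0.29 -1.32  0.73]
   p0.3 [ 0.71 -0.1  -0.04  0.06 -1.54  0.97]
   p0.55 [ 0.6   0.21  0.29 -0.07 -1.78  1.07]
   p0.62 [ 0.58  0.3   0.39 -0.1  -1.85  1.08]
-1 0.55
   pick [-0.01 -0.25 -0.48  0.21 -0.82  1.18]
   lift [-0.01 -0.25 -0.12  0.16 -1.17  1.26]
   above [ 0.99 -0.58 -0.44  0.42 -1.35  0.68]
   home [ 0.98 -0.63 -0.64  0.44 -1.22  0.62]
   p0.3 [ 0.77 -0.23 -0.21  0.15 -1.39  0.9 ]
   p0.55 [ 0.64  0.09  0.13  0.   -1.62  1.04]
   p0.62 [ 0.62  0.17  0.22 -0.03 -1.68  1.06]
```

```bash
cat >> h.py <<'E'
A0=.3;PH=-.3;YAW=.097;G=.163
def shot(n,name):
    m=eyes.camera_model(n);p,d=eyes.get_image(n);cv2.imwrite(f"pics/{name}.png",p[:,:,::-1]);np.savez(f"pics/{name}.npz",P=cloud(d,m),**{k:np.array(v) for k,v in m.items()});return p,cloud(d,m),m
E
python3 - <<'E'
from h import *
p,o=status.read_state()["position"],status.read_state()["tool_rot"]
robot.move_linear([p[0],p[1],.40],vel=.3)
robot.movep(tcp([.40,.0,.46],-.1,A0),rot(-.1,A0,-1))
b=np.array([.6075,-.2475,.01+G])
Y=tcp(b,PH,A0)-b;Y/=np.linalg.norm(Y)
robot.movep(tcp(b-.13*Y,PH,A0),rot(PH,A0,-1))
st()
p,P,m=shot("wrist","w1")
print(m["cam_to_world"],m["fovy"],proj([.6075,-.2475,.2],m))
E
```

```text
t 4.22 pos [ 0.5764 -0.2371  0.2806] F [0.8 0.1 0.4] M [ 0.23  0.81 -0.02] op 0.0858 q [-0.023 -0.164 -0.079  0.083 -1.366  1.29 ]
[[-0.29464357 -0.95513292  0.03010441  0.59759155]
 [-0.95560642  0.294538   -0.00798392 -0.24435879]
 [-0.00124119 -0.03112038 -0.99951487  0.43688251]
 [ 0.          0.          0.          1.        ]] 62.637110307106546 [[324.85055553 237.96279646]]
```

View pics/w1.png

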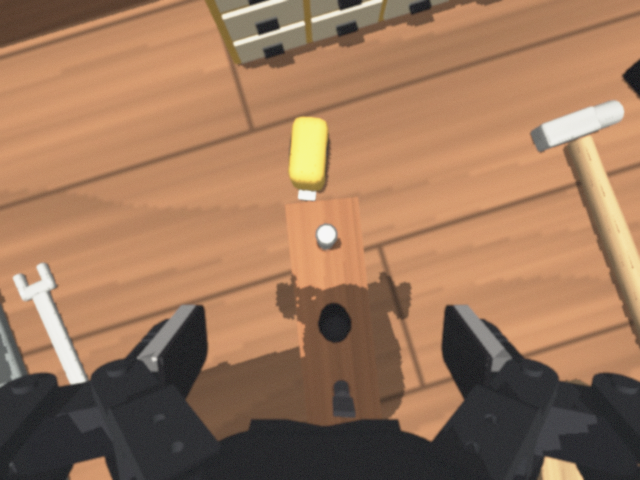

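The wrist view shows the bar top at (326,236), 1-2 px from the predicted (325,238). The fingers straddle it clear of the screwdriver, so I'll grasp.

```bash
python3 - <<'E'
from h import *
b=np.array([.6085,-.248,.01+G])
robot.move_linear(tcp(b,PH,A0),vel=.12);st()
robot.grab(60);s=st()
p=np.array(s["position"])
robot.move_linear([p[0],p[1],p[2]+.20],vel=.15);st()
shot("wrist","w2");shot("scene","s2")
E
```

```text
t 5.51 pos [ 0.6141 -0.2497  0.1564] F [ 0.2 -0.3  0.6] M [0.21 0.81 0.01] op 0.0851 q [-0.045 -0.057 -0.205  0.083 -1.131  1.292]
t 6.17 pos [ 0.6138 -0.2497  0.1553] F [-0.9  1.   0.6] M [ 0.22  0.74 -0.02] op 0.0128 q [-0.045 -0.056 -0.206  0.083 -1.131  1.292]
t 7.65 pos [ 0.6137 -0.2495  0.354 ] F [ 0.1  1.3 -2.8] M [0.25 0.96 0.01] op 0.0126 q [-0.045 -0.025  0.19   0.074 -1.497  1.321]
```

View pics/w2.png

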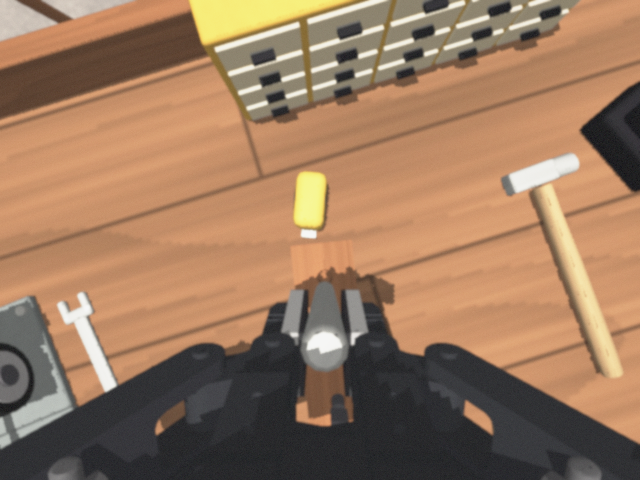

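View pics/s2.png

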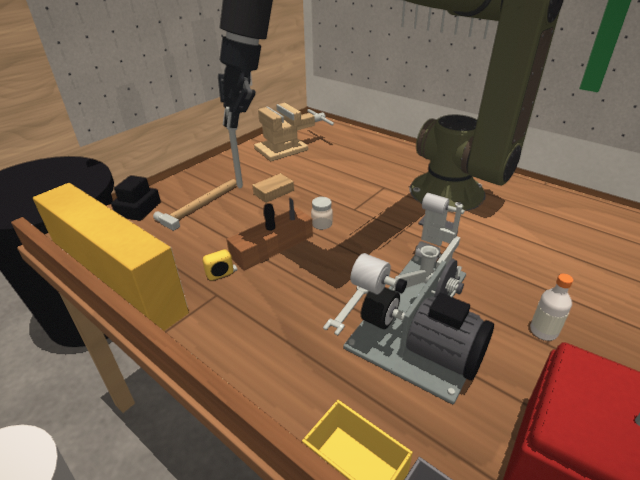

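The bar is held and out of the block, with its foot at about (240,187) in the scene view. I'll fit its axis from depth to check the lean in hand.

```bash
cat >> h.py <<'E'
def barfit(P,p,c,rad=.03,zlo=None,zhi=None):
    # points within rad of expected vertical line at c, z range
    Q=P.reshape(-1,3);k=(np.hypot(Q[:,0]-c[0],Q[:,1]-c[1])<rad)&(Q[:,2]>zlo)&(Q[:,2]<zhi)
    Q=Q[k];z=Q[:,2];
    for _ in range(5):
        fx=np.polyfit(z,Q[:,0],1);fy=np.polyfit(z,Q[:,1],1)
        r=np.hypot(Q[:,0]-np.polyval(fx,z),Q[:,1]-np.polyval(fy,z));k=r<max(.008,2*np.median(r));Q=Q[k];z=Q[:,2]
    return fx,fy,z.min(),z.max(),len(z)
E
python3 - <<'E'
from h import *
s=st()
d=np.load("pics/s2.npz");P=d["P"]
q=P[165:190,232:246].reshape(-1,3);print(np.round(P[150:192:4,234:242:3],3).reshape(-1,3))
fx,fy,a,b,n=barfit(P,None,[.608,-.248],.04,.2,.345)
print("dx/dz",fx[0],"dy/dz",fy[0],a,b,n,"at z.21",np.polyval(fx,.21),np.polyval(fy,.21),"at .345",np.polyval(fx,.345),np.polyval(fy,.345))
E
```

```text
t 7.75 pos [ 0.6137 -0.2496  0.3543] F [-0.5  0.9 -1.7] M [0.32 0.99 0.01] op 0.0124 q [-0.045 -0.025  0.19   0.075 -1.497  1.321]
[[ 0.615 -0.244  0.305]
 [ 0.608 -0.243  0.302]
 [ 0.197 -0.738 -0.002]
 [ 0.616 -0.244  0.295]
 [ 0.61  -0.242  0.294]
 [ 0.226 -0.705  0.003]
 [ 0.618 -0.244  0.287]
 [ 0.61  -0.244  0.283]
 [ 0.244 -0.686  0.001]
 [ 0.619 -0.245  0.277]
 [ 0.613 -0.242  0.275]
 [ 0.268 -0.66   0.002]
 [ 0.618 -0.248  0.266]
 [ 0.614 -0.242  0.266]
 [ 0.283 -0.644 -0.002]
 [ 0.616 -0.252  0.254]
 [ 0.616 -0.243  0.256]
 [ 0.607 -0.243  0.253]
 [ 0.334 -0.619 -0.003]
 [ 0.617 -0.243  0.247]
 [ 0.611 -0.241  0.245]
 [ 0.355 -0.594 -0.001]
 [ 0.615 -0.248  0.234]
 [ 0.613 -0.24   0.236]
 [ 0.394 -0.547  0.018]
 [ 0.617 -0.247  0.225]
 [ 0.614 -0.24   0.226]
 [ 0.391 -0.553  0.   ]
 [ 0.616 -0.25   0.213]
 [ 0.612 -0.245  0.213]
 [ 0.411 -0.532  0.002]
 [ 0.402 -0.527  0.   ]
 [ 0.399 -0.516  0.002]]
dx/dz 0.00941017464826686 dy/dz -0.0028730606125320136 0.2092613301791738 0.34426466776464765 335 at z.21 0.6136062990011057 -0.24410711832272028 at .345 0.6148766725786218 -0.2444949815054121
```

```bash
python3 - <<'E'
from h import *
h=np.array([.497,.184])
g=[*h,.215+G]
robot.movep(tcp([.5,.05,.23+G],YAW,A0),rot(YAW,A0,-1))
robot.move_linear(tcp(g,YAW,A0),vel=.15);robot.hold(.3);s=st()
print(tcp(g,YAW,A0))
for n in("top","scene","wrist"): shot(n,n[0]+"3")
p=[cv2.imread("pics/s3.png")[120:320,330:530],cv2.imread("pics/t3.png")[180:320,180:320]]
cv2.imwrite("pics/c3.png",np.hstack([cv2.resize(x,(400,400),interpolation=cv2.INTER_CUBIC) for x in p]))
E
```

```text
t 10.31 pos [0.5026 0.1841 0.3604] F [ 0.   0.6 -2.2] M [-0.18  1.06 -0.04] op 0.0127 q [ 0.866 -0.349 -0.125  0.207 -1.576  0.825]
[0.50250025 0.1845352  0.36013521]
```

View pics/c3.png

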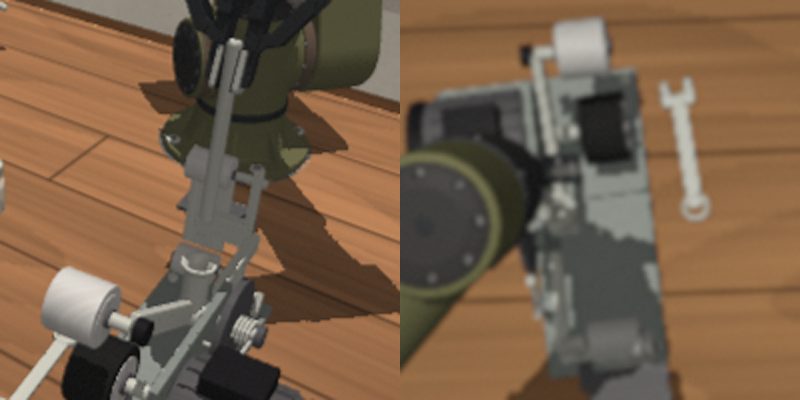

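View pics/w3.png

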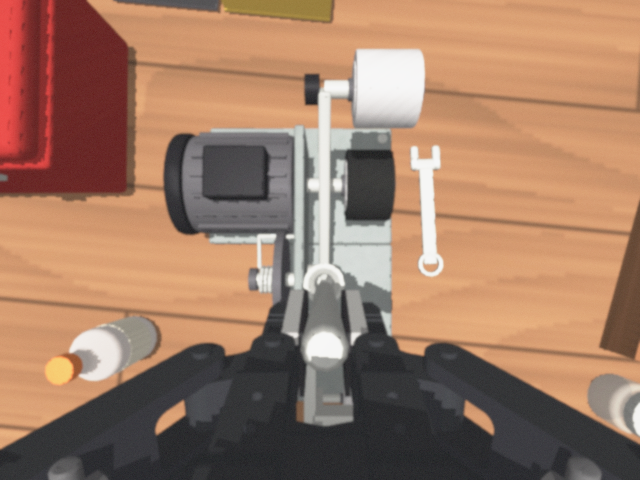

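```bash
python3 - <<'E'
from h import *
for n in("scene","wrist"):
    m=eyes.camera_model(n)
    print(n,"foot",proj([.497,.184,.215],m),"mouth",proj([.497,.184,.165],m),"mouth ring",proj([[.497+.014*np.cos(t),.184+.014*np.sin(t),.165] for t in np.arange(0,6,1.57)],m).round(1).tolist())
x=cv2.imread("pics/s3.png")[210:280,390:470];y=cv2.imread("pics/w3.png")[240:340,275:375]
cv2.imwrite("pics/c3b.png",np.hstack([cv2.resize(x,(400,350),interpolation=cv2.INTER_CUBIC),cv2.resize(y,(350,350),interpolation=cv2.INTER_CUBIC)]))
P=np.load("pics/s3.npz")["P"]
fx,fy,a,b,k=barfit(P,None,[.500,.188],.03,.22,.35)
print(fx[0],fy[0],a,b,k,np.polyval(fx,.22),np.polyval(fy,.22))
W=np.load("pics/w3.npz")["P"].reshape(-1,3)
q=W[(abs(W[:,2]-.165)<.004)&(np.hypot(W[:,0]-.497,W[:,1]-.184)<.03)];print(len(q),q.min(0),q.max(0))
for P in(W,np.load("pics/t3.npz")["P"].reshape(-1,3),np.load("pics/s3.npz")["P"].reshape(-1,3),np.load("pics/Pscene.npy").reshape(-1,3),np.load("pics/Ptop.npy").reshape(-1,3)):
    q=P[(abs(P[:,2]-.165)<.005)&(np.hypot(P[:,0]-.497,P[:,1]-.184)<.025)]
    if len(q)>20:
        (c,r)=cv2.minEnclosingCircle(q[:,:2].astype(np.float32))
        A=np.c_[2*q[:,:2],np.ones(len(q))];w=np.linalg.lstsq(A,(q[:,:2]**2).sum(1),rcond=None)[0]
        print(len(q),np.round(c,4),round(r,4),"fit",w[:2].round(4),np.sqrt(w[2]+w[0]**2+w[1]**2).round(4))
E
```

```text
scene foot [[432.94750571 229.63386623]] mouth [[429.65430493 249.65807778]] mouth ring [[426.3, 253.1], [435.9, 252.3], [433.0, 246.3], [423.5, 247.0]]
wrist foot [[323.49510389 291.42474867]] mouth [[323.65623213 286.20349534]] mouth ring [[325.2, 270.5], [308.0, 284.7], [322.1, 301.9], [339.3, 287.8]]
0.00028370838308953446 -0.0009377333046433838 0.22005585446240616 0.3494469498084457 443 0.5048140328434709 0.18579732702573085
553 [0.48376793 0.16593487 0.16100739] [0.51772857 0.20187683 0.1670741 ]
598 [0.4996 0.1841] 0.0184 fit [0.5001 0.184 ] 0.0148
51 [0.4956 0.1837] 0.0178 fit [0.4948 0.1836] 0.0147
131 [0.5008 0.1836] 0.0193 fit [0.502  0.1849] 0.0152
128 [0.5009 0.1846] 0.019 fit [0.5019 0.185 ] 0.0153
59 [0.4951 0.1845] 0.0181 fit [0.4956 0.1841] 0.0152
```

View pics/c3b.png

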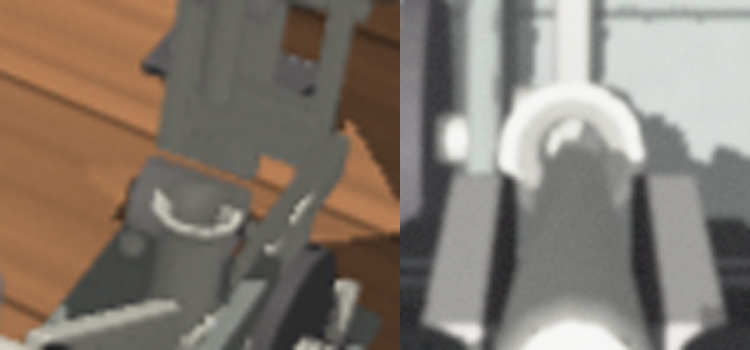

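The ring fits from the three cameras put the mouth at about (0.4995, 0.1845), with the bar hanging plumb about 2.5 mm short in x. That is well inside the flare. I'll shift and insert with a force guard.

```bash
python3 - <<'E'
from h import *
h=np.array([.4995,.1845])
robot.move_linear(tcp([*h,.19+G],YAW,A0),vel=.08);robot.hold(.2);st()
r=robot.move_linear(tcp([*h,.150+G],YAW,A0),vel=.06,until_force=12);print(r);s=st()
if not r:
    r=robot.move_linear(tcp([*h,.108+G],YAW,A0),vel=.04,until_force=15);print(r);robot.hold(.2);s=st()
print("foot z",s["position"][2]-.1453)
shot("scene","s4");shot("wrist","w4")
x=cv2.imread("pics/s4.png")[150:290,360:500]
cv2.imwrite("pics/c4.png",cv2.resize(x,(560,560),interpolation=cv2.INTER_CUBIC))
E
```

```text
t 11.12 pos [0.5051 0.1851 0.3358] F [ 0.   0.2 -1.9] M [-0.11  1.05 -0.01] op 0.0127 q [ 0.863 -0.359 -0.178  0.207 -1.532  0.819]
False
t 11.94 pos [0.5051 0.185  0.2956] F [-1.  -0.9 -2.8] M [-0.13  1.12 -0.02] op 0.0127 q [ 0.863 -0.38  -0.269  0.208 -1.465  0.805]
True
t 12.96 pos [0.5056 0.1848 0.2628] F [-3.7 -0.2  5.1] M [-0.19  1.9   0.09] op 0.0126 q [ 0.863 -0.395 -0.342  0.211 -1.406  0.793]
foot z 0.11749200109712857
```

View pics/c4.png

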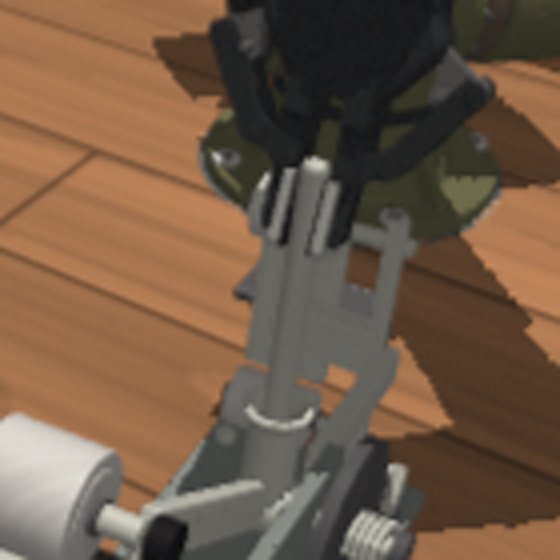

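```bash
python3 - <<'E'
from h import *
for f in("s4","w4","s3","w3"):
    P=np.load(f"pics/{f}.npz")["P"].reshape(-1,3)
    c=(.5,.185)
    q=P[(np.hypot(P[:,0]-c[0],P[:,1]-c[1])<.012)&(P[:,2]>.25)]
    z=np.sort(q[:,2]);print(f,len(z),np.round(z[-12:],4), np.median(z[z>z.max()-.01]))
m=np.load("pics/s4.npz")
class D(dict):pass
mm={k:(m[k] if m[k].shape else float(m[k])) for k in("fovy","cx","cy","cam_to_world")}
print(proj([[.4995,.1845,.302],[.4995,.1845,.307]],mm), "seen top centre about",360+313/4,150+163/4)
s=st()
E
```

```text
s4 939 [0.4704 0.4705 0.4708 0.4716 0.4718 0.4721 0.4723 0.4727 0.4739 0.4751
 0.4752 0.4758] 0.46879756561865915
w4 15291 [0.3618 0.3618 0.3618 0.3618 0.3618 0.3619 0.3619 0.362  0.362  0.3622
 0.3624 0.3625] 0.3583153143225858
s3 1372 [0.5624 0.5626 0.5628 0.5628 0.5637 0.5639 0.565  0.5653 0.5655 0.5658
 0.5665 0.5668] 0.559898694989712
w3 11799 [0.4589 0.459  0.459  0.459  0.4591 0.4591 0.4592 0.4592 0.4594 0.4596
 0.4596 0.4596] 0.45563753839794074
[[438.8546052  191.98250411]
 [439.24016808 189.631794  ]] seen top centre about 438.25 190.75
t 13.06 pos [0.5056 0.1848 0.2628] F [-3.   0.7  4.8] M [-0.08  1.88  0.04] op 0.0126 q [ 0.863 -0.395 -0.342  0.212 -1.406  0.793]
```

The top's position in the picture doesn't settle it: it could still be 2-5 mm off the floor, with a side force of -3.7 N. I'll shift to relieve that and press on gently.

```bash
python3 - <<'E'
from h import *
s=st();p=np.array(s["position"])
robot.move_linear(p+[-.0015,0,0],vel=.03);st()
for k in range(3):
    p=np.array(status.read_state()["position"])
    r=robot.move_linear([.5041,.1850,p[2]-.008],vel=.03,until_force=12);print(r);s=st()
    if r: break
robot.hold(.2);st();shot("scene","s5")
P=np.load("pics/w4.npz")["P"]
E
```

```text
t 13.06 pos [0.5056 0.1848 0.2628] F [-3.   0.7  4.8] M [-0.08  1.88  0.04] op 0.0126 q [ 0.863 -0.395 -0.342  0.212 -1.406  0.793]
t 13.31 pos [0.5043 0.1849 0.2631] F [-1.3 -0.3  1.4] M [-0.06  1.    0.04] op 0.0125 q [ 0.865 -0.397 -0.342  0.211 -1.409  0.792]
True
t 13.53 pos [0.505  0.1848 0.2628] F [-2.8 -0.1  4.4] M [-0.06  1.65  0.02] op 0.0128 q [ 0.865 -0.399 -0.345  0.214 -1.405  0.79 ]
t 13.72 pos [0.505  0.1849 0.2629] F [-1.6 -0.1  4.4] M [-0.17  1.55  0.02] op 0.0127 q [ 0.865 -0.399 -0.345  0.214 -1.405  0.79 ]
```

```bash
python3 - <<'E'
from h import *
shot("wrist","w5")
ims=[]
for f in("w2","w3","w4","w5"):
    d=np.load(f"pics/{f}.npz");P=d["P"];T=d["cam_to_world"]
    print(f,"top z world",np.round(np.nanmedian(P[340:352,320:330,2]),4),"cam depth",np.round(np.nanmedian(((P-T[:3,3])@T[:3,2])[340:352,320:330]),4))
    ims.append(cv2.resize(cv2.imread(f"pics/{f}.png")[300:400,275:375],(200,200),interpolation=cv2.INTER_CUBIC))
cv2.imwrite("pics/c5.png",np.hstack(ims))
for f in("s3","s4","s5"):
    P=np.load(f"pics/{f}.npz")["P"];c=(.5,.1845)
    # column of pixels near bar top: print z along rows
    print(f)
    rows=range(140,200,2) if f=="s3" else range(180,206,2)
    print([(r,[round(float(v),3) for v in P[r,436:442:2,2]]) for r in rows if abs(P[r,438,0]-.5)<.03])
x=cv2.imread("pics/s5.png")[180:260,400:480]
cv2.imwrite("pics/c5b.png",cv2.resize(x,(560,560),interpolation=cv2.INTER_CUBIC))
E
```

```text
w2 top z world 0.3986 cam depth 0.1109
w3 top z world 0.4049 cam depth 0.1108
w4 top z world 0.3075 cam depth 0.1107
w5 top z world 0.3075 cam depth 0.1108
s3
[(140, [0.4, 0.402, 0.404]), (142, [0.397, 0.397, 0.399]), (144, [0.394, 0.396, 0.397]), (146, [0.391, 0.393, 0.394]), (148, [0.387, 0.391, 0.391]), (150, [0.384, 0.386, 0.387]), (152, [0.381, 0.384, 0.384]), (154, [0.379, 0.38, 0.378]), (156, [0.376, 0.377, 0.375]), (158, [0.374, 0.373, 0.372]), (160, [0.37, 0.369, 0.368]), (162, [0.366, 0.366, 0.364]), (170, [0.094, 0.348, 0.351]), (172, [0.089, 0.344, 0.346]), (174, [0.084, 0.34, 0.342]), (176, [0.077, 0.337, 0.337]), (178, [0.071, 0.334, 0.335]), (180, [0.064, 0.329, 0.33]), (182, [0.061, 0.325, 0.327]), (184, [0.319, 0.322, 0.323]), (186, [0.315, 0.317, 0.318]), (188, [0.31, 0.313, 0.314]), (190, [0.308, 0.311, 0.311]), (192, [0.304, 0.306, 0.306]), (194, [0.3, 0.301, 0.302]), (196, [0.296, 0.298, 0.297]), (198, [0.292, 0.293, 0.291])]
s4
[(180, [0.324, 0.316, 0.071]), (182, [0.319, 0.312, 0.063]), (184, [0.31, 0.309, nan]), (186, [0.309, 0.304, 0.053]), (190, [0.308, 0.308, 0.308]), (192, [0.306, 0.305, 0.305]), (194, [0.304, 0.303, 0.303]), (196, [0.299, 0.299, 0.298]), (198, [0.295, 0.294, 0.296]), (200, [0.29, 0.29, 0.293]), (202, [0.286, 0.287, 0.288]), (204, [0.281, 0.285, 0.286])]
s5
[(180, [0.324, 0.316, 0.071]), (182, [0.321, 0.312, 0.06]), (184, [0.308, 0.309, 0.056]), (186, [0.309, 0.303, 0.048]), (190, [0.308, 0.308, 0.307]), (192, [0.306, 0.308, 0.306]), (194, [0.302, 0.303, 0.303]), (196, [0.298, 0.299, 0.298]), (198, [0.293, 0.295, 0.297]), (200, [0.29, 0.291, 0.291]), (202, [0.286, 0.284, 0.29]), (204, [0.28, 0.281, 0.285])]
```

View pics/c5.png

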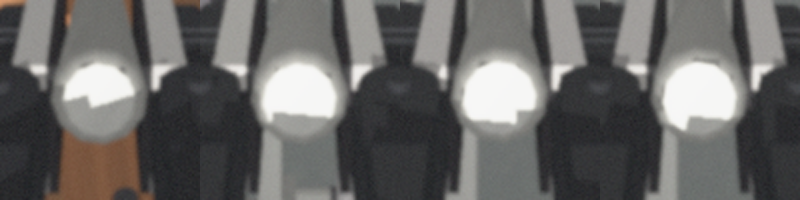

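View pics/c5b.png

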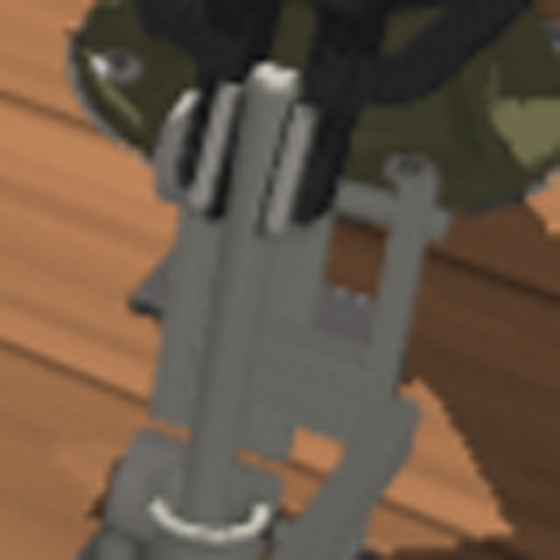

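The bar hasn't slipped in the hand. Both cameras put its top at about 0.3075 against 0.302 when home, so it is still about 5 mm short. I'll press harder with small sideways shifts.

```bash
python3 - <<'E'
from h import *
for dx,dy in((-.002,0),(-.0005,.0015),(-.0005,-.0015),(-.003,0),(.001,0)):
    robot.move_linear([.5045+dx,.1850+dy,.2640],vel=.03)
    r=robot.move_linear([.5045+dx,.1850+dy,.2560],vel=.03,until_force=22);print(dx,dy,r);s=st()
    if s["position"][2]<.2605: break
E
```

```text
-0.002 0 True
t 14.37 pos [0.504  0.1848 0.262 ] F [-3.5 -0.7  5.6] M [-0.11  2.2   0.03] op 0.0127 q [ 0.87  -0.408 -0.357  0.219 -1.399  0.784]
-0.0005 0.0015 False
t 15.06 pos [0.5059 0.1862 0.2622] F [-3.3 -2.7 15.9] M [-1.14  1.12 -0.21] op 0.0127 q [ 0.872 -0.409 -0.36   0.224 -1.39   0.781]
-0.0005 -0.0015 True
t 15.78 pos [0.5056 0.1838 0.2622] F [-4.3 -0.4  5.5] M [0.18 2.18 0.06] op 0.0124 q [ 0.867 -0.412 -0.361  0.222 -1.391  0.786]
-0.003 0 False
t 16.52 pos [0.5031 0.185  0.2616] F [-3.2 -1.  15.1] M [-0.35  0.57  0.  ] op 0.0127 q [ 0.876 -0.424 -0.374  0.227 -1.386  0.775]
0.001 0 False
t 17.38 pos [0.5074 0.185  0.2621] F [-3.9 -0.4 16.3] M [-0.46  1.   -0.02] op 0.0123 q [ 0.869 -0.414 -0.366  0.227 -1.382  0.782]
```

It stops hard at TCP z ≈ 0.262 wherever I shift it, which looks like the floor. To settle it I'll let the bar go in the socket, so it drops if it isn't home, and look.

```bash
python3 - <<'E'
from h import *
robot.move_linear([.5050,.1850,.2625],vel=.03);st();shot("scene","s6")
robot.open_gripper();robot.hold(.3);st()
for n in("scene","wrist","top"):shot(n,n[0]+"7")
a=[cv2.resize(cv2.imread(f"pics/{f}.png")[180:260,400:480],(390,390),interpolation=cv2.INTER_CUBIC) for f in("s6","s7")]
cv2.imwrite("pics/c7.png",np.hstack(a))
E
```

```text
t 17.75 pos [0.5051 0.1851 0.2621] F [-0.5 -0.3 -0.3] M [-0.    0.8   0.05] op 0.0117 q [ 0.87  -0.41  -0.359  0.221 -1.393  0.784]
t 18.8 pos [0.505  0.185  0.2625] F [ 0.  -0.7 -0.8] M [-0.07  0.8  -0.04] op 0.0855 q [ 0.87  -0.41  -0.359  0.221 -1.394  0.784]
```

View pics/c7.png

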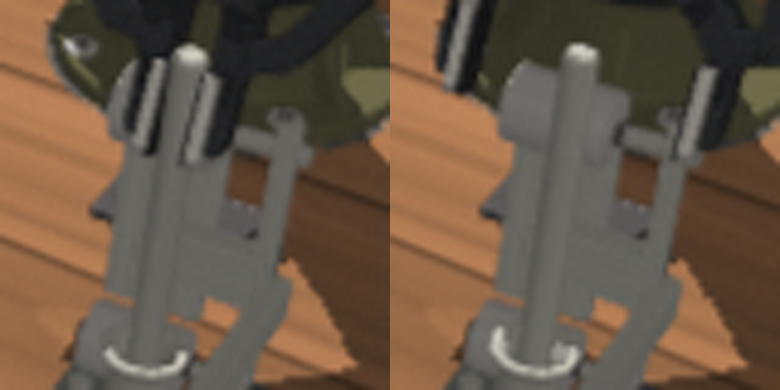

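View pics/w7.png

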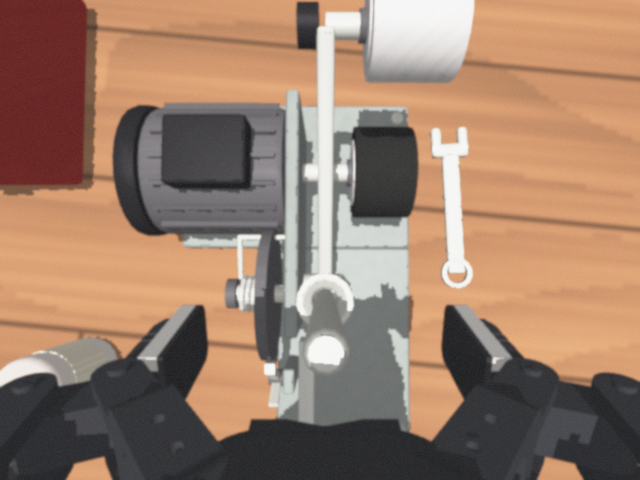

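```bash
python3 - <<'E'
from h import *
d=np.load("pics/w7.npz");P=d["P"];q=P[342:358,318:334].reshape(-1,3);print("wrist top",np.nanmedian(q,0).round(4))
W=P.reshape(-1,3);k=W[(np.hypot(W[:,0]-.4995,W[:,1]-.1845)<.021)&(W[:,2]>.15)&(W[:,2]<.18)];print("rim z",np.percentile(k[:,2],[50,80,90,97]).round(4),len(k)); 
b=W[(abs(W[:,2]-0)<.01)];print("bench",np.median(b[:,2]).round(4))
for f in("t7","s7"):
    Q=np.load(f"pics/{f}.npz")["P"].reshape(-1,3);q=Q[(np.hypot(Q[:,0]-.4995,Q[:,1]-.1845)<.014)&(Q[:,2]>.29)&(Q[:,2]<.32)];print(f,len(q),np.percentile(q[:,2],[50,75,90,98]).round(4) if len(q) else "")
Q=np.load("pics/s7.npz")["P"]
k=Q.reshape(-1,3);k=k[(np.hypot(k[:,0]-.4995,k[:,1]-.1845)<.021)&(k[:,2]>.155)&(k[:,2]<.175)];print("scene rim",np.percentile(k[:,2],[50,90,97]),len(k))
fx,fy,a,b,n=barfit(Q,None,[.503,.187],.025,.18,.30);print("tilt",fx[0],fy[0],n,"z.18",np.polyval(fx,.18),np.polyval(fy,.18),"z.3",np.polyval(fx,.3),np.polyval(fy,.3))
E
```

```text
wrist top [0.5001 0.1835 0.3069]
rim z [0.164  0.165  0.1655 0.1662] 1516
bench 0.0
t7 0 
s7 80 [0.3006 0.3054 0.3069 0.3081]
scene rim [0.16431767 0.16848354 0.17293197] 170
tilt 0.004370467238622496 -0.0022969047705095184 377 z.18 0.504649607178772 0.18625962362887236 z.3 0.5051740632474068 0.18598399505641122
```

```bash
python3 - <<'E'
from h import *
d=np.load("pics/w1.npz");P=d["P"];print("w1 bar top",np.nanmedian(P[230:242,320:332].reshape(-1,3),0).round(4))
k=P[270:290,310:345,2];print("block top",np.nanmedian(P[205:220,300:350,2]),np.nanmedian(P[260:280,308:320,2]))
print("bench", np.nanmedian(P[330:360,420:440,2]))
for n in("t7","w7"):
  d=np.load(f"pics/{n}.npz");P=d["P"].reshape(-1,3)
  c,s=np.cos(YAW),np.sin(YAW);L=(P[:,:2]-[.4995,.1845])@np.array([[c,-s],[s,c]])+[-.01,.004]
  for nm,x0,x1,y0,y1 in(("tension wheel",.09,.2,-.075,-.015),("motor",.04,.15,.05,.16),("platen",-.24,-.12,-.08,0)):
    q=P[(L[:,0]>x0)&(L[:,0]<x1)&(L[:,1]>y0)&(L[:,1]<y1),2];print(n,nm,len(q),np.nanpercentile(q,[90,97,99.5]).round(4) if len(q)>9 else "")
E
```

```text
w1 bar top [ 0.6089 -0.2483  0.1999]
block top 0.060010718263138085 0.05988604912469195
bench -0.00019637114095361063
t7 tension wheel 739 [0.2271 0.2298 0.2325]
t7 motor 988 [0.1467 0.1499 0.1534]
t7 platen 1679 [0.6493 0.6538 0.6559]
w7 tension wheel 13755 [0.2278 0.2292 0.23  ]
w7 motor 18685 [0.1474 0.148  0.1486]
w7 platen 2026 [0.013  0.0138 0.053 ]
```

The depth readings hold up on known heights (block 0.060, rim 0.165, tension wheel 0.230, bar in block 0.200). So the bar really is caught 5 mm short, free and upright. The arm gives about 2.5 N/mm, so I've pressed with only about 15 N so far. I'll regrip harder, and press and rock it.

```bash
python3 - <<'E'
from h import *
b=[.500,.184,.2805]  # grasp point ~26mm below top
robot.move_linear(tcp(b,YAW,A0),vel=.05)
robot.grab(110);s=st();p=np.array(s["position"]);print("in-hand top above tcp",.3069-p[2])
z0=p[2]
def F():return np.array(status.read_state()["wrist_force"])
for dz,(dx,dy) in ((.008,(0,0)),(.008,(.004,0)),(.008,(-.004,0)),(.008,(0,.004)),(.008,(0,-.004)),(.012,(0,0)),(.012,(.004,0)),(.012,(-.004,0)),(.012,(0,.003)),(.012,(0,-.003))):
    robot.move_linear([p[0]+dx,p[1]+dy,z0-dz],vel=.06);s=status.read_state()
    print(dz,dx,dy,np.round((np.array(s["position"])-p)*1000,1),np.round(s["wrist_force"],1))
    if s["position"][2]<z0-.004: break
shot("wrist","w8");shot("scene","s8")
d=np.load("pics/w8.npz");P=d["P"];print(np.nanmedian(P[340:352,320:330].reshape(-1,3),0))
E
```

```text
t 19.88 pos [0.5055 0.1846 0.2628] F [-0.2  0.2  0.2] M [0.14 0.98 0.04] op 0.0116 q [ 0.868 -0.409 -0.358  0.221 -1.393  0.786]
in-hand top above tcp 0.04411703870565403
0.008 0 0 [ 1.8 -0.  -0.9] [-5.7 -1.3 19.9]
0.008 0.004 0 [ 6.1  0.2 -0.9] [-4.  -1.  18.4]
0.008 -0.004 0 [-0.7  0.3 -0.8] [ 6.6 -0.7 12.4]
0.008 0 0.004 [ 2.6  2.6 -1.1] [ 0.8 -4.6 17.9]
0.008 0 -0.004 [ 2.6 -2.2 -1. ] [ 0.5  4.2 15. ]
0.012 0 0 [ 3.4  0.3 -1.3] [-3.2 -1.5 26. ]
0.012 0.004 0 [ 6.9  0.2 -1.3] [-7.3 -0.7 28. ]
0.012 -0.004 0 [ 0.3  0.3 -1.1] [ 5.3 -1.8 22.8]
0.012 0 0.003 [ 3.6  2.  -1.2] [-0.9 -4.5 26.5]
0.012 0 -0.003 [ 3.6 -1.7 -1.2] [-2.8  2.9 26.4]
[0.5044774  0.18144448 0.30567161]
```

```bash
python3 - <<'E'
from h import *
for f in("w3","Ptop"):
    P=(np.load(f"pics/{f}.npz")["P"] if f=="w3" else np.load("pics/Ptop.npy")).reshape(-1,3)
    q=P[(np.hypot(P[:,0]-.4995,P[:,1]-.1845)<.0095)&(P[:,2]<.16)]
    print(f,len(q),np.round(q[np.argsort(q[:,2])][:25],4))
E
```

```text
w3 179 [[0.5016 0.1913 0.1137]
 [0.5027 0.1904 0.1139]
 [0.4998 0.1789 0.114 ]
 [0.5007 0.1902 0.1141]
 [0.4967 0.1898 0.1141]
 [0.4979 0.1879 0.1144]
 [0.5038 0.1793 0.1144]
 [0.5007 0.18   0.1145]
 [0.5028 0.1792 0.1145]
 [0.4989 0.188  0.1145]
 [0.4989 0.1778 0.1147]
 [0.4978 0.1889 0.1147]
 [0.501  0.1882 0.1147]
 [0.4993 0.1839 0.1147]
 [0.504  0.1783 0.1148]
 [0.497  0.1766 0.1148]
 [0.5006 0.181  0.1149]
 [0.5    0.1881 0.1149]
 [0.4986 0.1808 0.1149]
 [0.4992 0.186  0.115 ]
 [0.4966 0.1908 0.115 ]
 [0.4999 0.1891 0.115 ]
 [0.5018 0.1801 0.115 ]
 [0.4997 0.1799 0.115 ]
 [0.4981 0.1859 0.1151]]
Ptop 48 [[0.5057 0.1796 0.0016]
 [0.5016 0.179  0.0061]
 [0.498  0.1756 0.007 ]
 [0.4915 0.1852 0.0084]
 [0.4913 0.1819 0.0088]
 [0.5078 0.1817 0.0094]
 [0.4942 0.1784 0.0105]
 [0.4974 0.1782 0.0113]
 [0.4943 0.1879 0.0123]
 [0.4942 0.1911 0.0132]
 [0.4971 0.1812 0.0135]
 [0.4938 0.1812 0.0139]
 [0.4937 0.1843 0.0148]
 [0.5004 0.1887 0.1103]
 [0.5003 0.1916 0.1114]
 [0.5    0.1854 0.1116]
 [0.4965 0.188  0.1143]
 [0.4966 0.1911 0.1145]
 [0.4963 0.1849 0.1145]
 [0.5025 0.1878 0.1154]
 [0.5024 0.1847 0.1156]
 [0.5009 0.1805 0.1233]
 [0.5011 0.1895 0.124 ]
 [0.4978 0.1924 0.1253]
 [0.5037 0.1861 0.1262]]
```

```bash
python3 - <<'E'
from h import *
P=np.load("pics/w3.npz")["P"].reshape(-1,3)
q=P[(np.hypot(P[:,0]-.4995,P[:,1]-.1845)<.0095)&(P[:,2]<.17)]
print(np.histogram(q[:,2],bins=np.arange(.108,.17,.002)))
k=q[q[:,2]<.125];print(np.median(k,0),len(k));print(k.min(0),k.max(0))
E
```

```text
(array([ 0,  0,  2, 55, 47, 16,  0,  0,  2,  0,  0,  1,  1,  0,  1,  0,  0,
        1,  1,  1,  0,  3,  3, 10, 26,  9,  0,  0,  0,  0,  0]), array([0.108, 0.11 , 0.112, 0.114, 0.116, 0.118, 0.12 , 0.122, 0.124,
       0.126, 0.128, 0.13 , 0.132, 0.134, 0.136, 0.138, 0.14 , 0.142,
       0.144, 0.146, 0.148, 0.15 , 0.152, 0.154, 0.156, 0.158, 0.16 ,
       0.162, 0.164, 0.166, 0.168, 0.17 ]))
[0.50105443 0.18444057 0.11609762] 121
[0.49468232 0.17573    0.11368863] [0.5059745  0.19220537 0.12464194]
```

The empty-socket view (w3) shows the floor itself reading 0.116 in my frame. The bar's foot sits at about 0.116, did not drop when free, and does not move under 28 N. So it is on the floor and home. Now I'll push over along the arc, tilting the gripper with the bar.

```bash
cat >> h.py <<'E'
HUB=np.array([.4995,.1845,.1015]);RG=.1795
gx=np.array([np.cos(YAW),np.sin(YAW),0]);gz=np.array([0,0,1.])
def dirv(t):return np.sin(t)*gx+np.cos(t)*gz
def push(t,lean=None,vel=.05):
    lean=min(.06,t) if lean is None else lean
    g=HUB+.038*dirv(t-lean)+(RG-.038)*dirv(t)
    robot.move_linear(tcp(g,YAW,A0-t),vel=vel,rot=rot(YAW,A0-t,-1))
    s=status.read_state()
    gp=np.array(s["position"])-robot.tcp_to_grasp*R.from_quat(s["tool_rot"]).as_matrix()[:,1]
    v=gp-HUB;print(f"cmd {t:.2f} t {s['time']:.2f} grasp angle {np.arctan2(v@gx,v[2]):.3f} r {np.linalg.norm(v):.4f} off {v@np.cross(gz,gx):.4f} F",np.round(s["wrist_force"],1),"M",np.round(s["moment"],2),"op",round(s["opening"],4))
    return s
E
python3 - <<'E'
from h import *
robot.move_linear([.5055,.1850,.2628],vel=.05);st()
for t in (0.05,.12,.2,.28,.36): push(t)
shot("wrist","w9");shot("scene","s9")
E
```

```text
t 23.01 pos [0.5068 0.1853 0.264 ] F [6.3 0.8 1.9] M [ 0.09 -2.03 -0.04] op 0.0117 q [ 0.869 -0.408 -0.356  0.223 -1.391  0.785]
cmd 0.05 t 23.27 grasp angle 0.045 r 0.1792 off 0.0002 F [ 4.8  0.6 -0.3] M [ 0.37 -1.15  0.05] op 0.0118
cmd 0.12 t 23.64 grasp angle 0.107 r 0.1791 off -0.0000 F [-2.4  0.9  1. ] M [ 0.15  0.51 -0.04] op 0.0115
cmd 0.20 t 24.05 grasp angle 0.185 r 0.1791 off -0.0000 F [-2.8  1.2 -0.8] M [0.06 0.58 0.03] op 0.0117
cmd 0.28 t 24.46 grasp angle 0.265 r 0.1791 off -0.0000 F [-3.7 -1.4 -0.6] M [-0.05  0.5   0.04] op 0.0117
cmd 0.36 t 24.87 grasp angle 0.345 r 0.1791 off -0.0000 F [-4.7  0.4 -1. ] M [ 0.    0.56 -0.01] op 0.0118
```

View pics/s9.png

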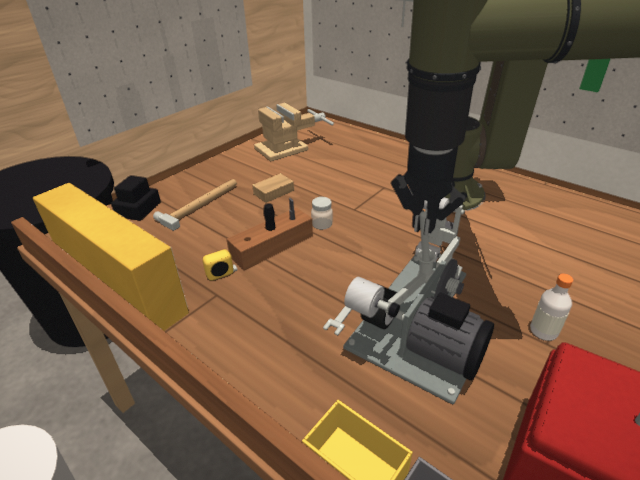

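```bash
cat >> h.py <<'E'
from scipy.optimize import least_squares
def armangle(P):
    # wheel points: y grinder -75..-15; fit cylinder radius/phase: centre on circle about the pivot
    P=P.reshape(-1,3);P=P[~np.isnan(P).any(1)]
    d=P-HUB;X=d@gx;Yg=d@np.cross(gz,gx)+.004;Z=d[:,2]
    k=(Yg>-.07)&(Yg<-.02)&(X>.06)&(X<.26)&(Z>-.08)&(Z<.14)
    return X[k],Z[k]
def fitwheel(P,Rw=.03,phi0=0,c0=(.16,.10)):
    X,Z=armangle(P)
    best=None
    for phi in np.arange(-.05,.7,.005):
        c=(c0[0]*np.cos(phi)+c0[1]*np.sin(phi),c0[1]*np.cos(phi)-c0[0]*np.sin(phi))
        r=np.hypot(X-c[0],Z-c[1])-Rw
        n=(abs(r)<.003).sum()-2*(r<-.006).sum()
        if best is None or n>best[0]:best=(n,round(phi,3))
    return best
E
python3 - <<'E'
from h import *
for f in("w3","w7"):
    P=np.load(f"pics/{f}.npz")["P"];X,Z=armangle(P);k=Z>.09
    r=least_squares(lambda v:np.hypot(X[k]-v[0],Z[k]-v[1])-v[2],[.16,.1,.03],loss="soft_l1",f_scale=.002);print(f,r.x.round(4),k.sum())
for f in("w3","w7","s7","w9","s9"): print(f,fitwheel(np.load(f"pics/{f}.npz")["P"]))
E
```

```text
w3 [0.1596 0.0993 0.0291] 5337
w7 [0.1575 0.1004 0.0272] 8120
w3 (np.int64(4748), np.float64(0.01))
w7 (np.int64(7035), np.float64(0.01))
s7 (np.int64(812), np.float64(0.01))
w9 (np.int64(7709), np.float64(0.26))
s9 (np.int64(776), np.float64(0.255))
```

View pics/w9.png

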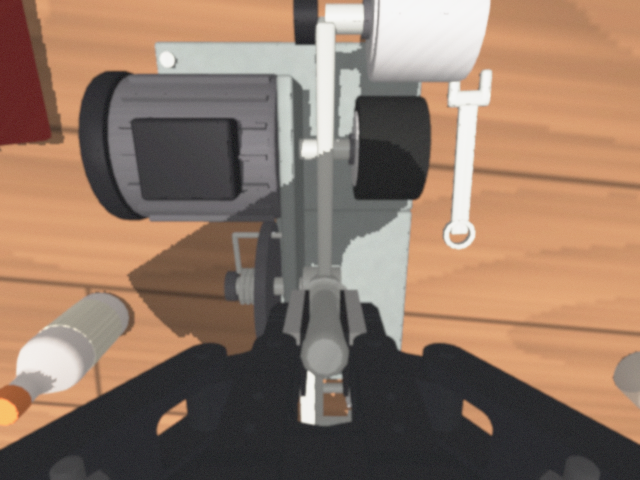

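The wheel-fit estimator reads 0.01 at rest and about 0.25 now, in both cameras, so the bar leads the arm by about 0.09. I'll continue to an arm angle of about 0.55.

```bash
python3 - <<'E'
from h import *
for t in (.44,.52,.58,.62): push(t,lean=.08)
for n in "wrist","scene":
    p,P,m=shot(n,n[0]+"10");print(n,fitwheel(P))
E
```

```text
cmd 0.44 t 25.36 grasp angle 0.422 r 0.1792 off -0.0000 F [-5.2 -0.6 -3.2] M [-0.1   0.43  0.03] op 0.0117
cmd 0.52 t 25.77 grasp angle 0.500 r 0.1792 off 0.0001 F [-5.7 -1.5 -2.5] M [-0.23  0.26  0.01] op 0.0117
cmd 0.58 t 26.11 grasp angle 0.559 r 0.1793 off 0.0001 F [-7.2 -1.4 -1.1] M [-0.15  0.41  0.04] op 0.0116
cmd 0.62 t 26.39 grasp angle 0.598 r 0.1793 off 0.0001 F [-8.2 -0.8 -0.9] M [-0.2   0.9   0.03] op 0.0117
wrist (np.int64(7616), np.float64(0.5))
scene (np.int64(726), np.float64(0.495))
```

```bash
python3 - <<'E'
from h import *
for t in (.65,.68): push(t,lean=.08,vel=.04)
robot.hold(.3);st()
for n in "wrist","scene","top":
    p,P,m=shot(n,n[0]+"11");print(n,fitwheel(P))
x=cv2.imread("pics/s11.png")[150:330,320:500];cv2.imwrite("pics/c11.png",cv2.resize(x,(580,580),interpolation=cv2.INTER_CUBIC))
E
```

```text
cmd 0.65 t 26.77 grasp angle 0.628 r 0.1794 off 0.0001 F [-8.2 -1.  -0.3] M [-0.22  0.91  0.06] op 0.012
cmd 0.68 t 27.04 grasp angle 0.658 r 0.1794 off 0.0001 F [-8.7 -1.7 -0.5] M [-0.21  0.99  0.03] op 0.012
t 27.34 pos [0.6016 0.1945 0.2262] F [-8.6 -0.9 -1.4] M [-0.27  0.87  0.06] op 0.012 q [ 0.535  0.472  0.604 -0.177 -2.043  1.08 ]
wrist (np.int64(7622), np.float64(0.56))
scene (np.int64(704), np.float64(0.55))
top (np.int64(92), np.float64(0.575))
```

View pics/c11.png

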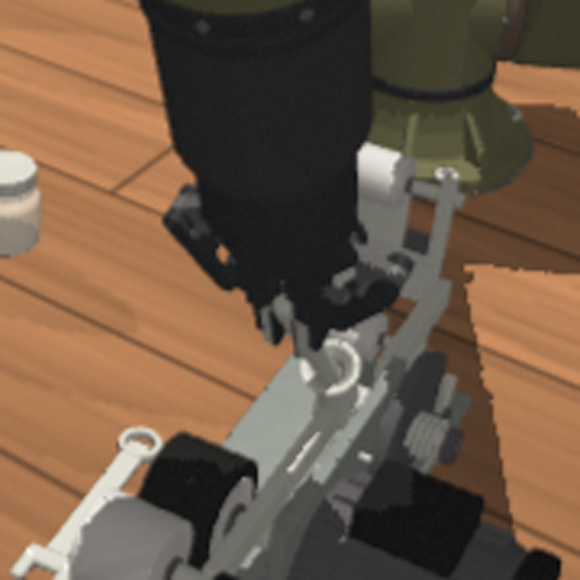

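View pics/w11.png

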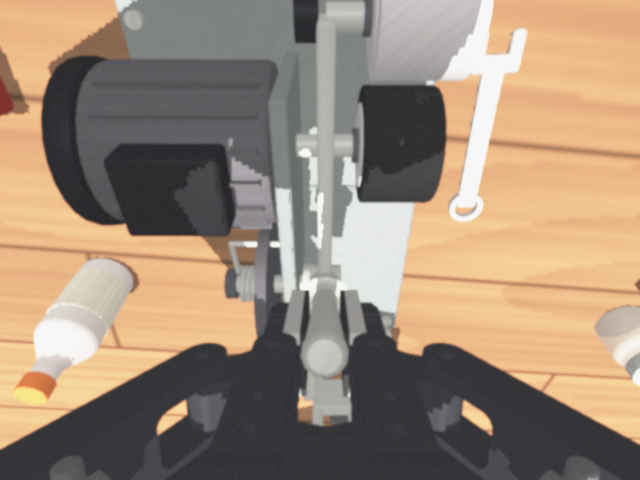

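```bash
python3 - <<'E'
import h
from h import *
h.RG=.1775
push(.70,lean=.08,vel=.03)
robot.hold(.4);st()
for n in "wrist","scene":
    p,P,m=shot(n,n[0]+"12");print(n,fitwheel(P))
    if n=="wrist":
        c=np.nanmedian(P[342:358,318:332].reshape(-1,3),0);v=c-HUB;print("top",c.round(4),"dist",np.linalg.norm(v).round(4),"ang",np.arctan2(v@gx,v[2]).round(3))
E
```

```text
cmd 0.70 t 27.77 grasp angle 0.674 r 0.1793 off 0.0000 F [-5.6 -0.8  5.7] M [-0.01  0.5   0.  ] op 0.0115
t 28.17 pos [0.6036 0.1947 0.2244] F [-5.4 -0.8  4.6] M [-0.06  0.44  0.02] op 0.0118 q [ 0.53   0.492  0.626 -0.184 -2.059  1.081]
wrist (np.int64(7651), np.float64(0.575))
top [0.6284 0.1964 0.261 ] dist 0.2054 ang 0.682
scene (np.int64(719), np.float64(0.565))
```

View pics/s12.png

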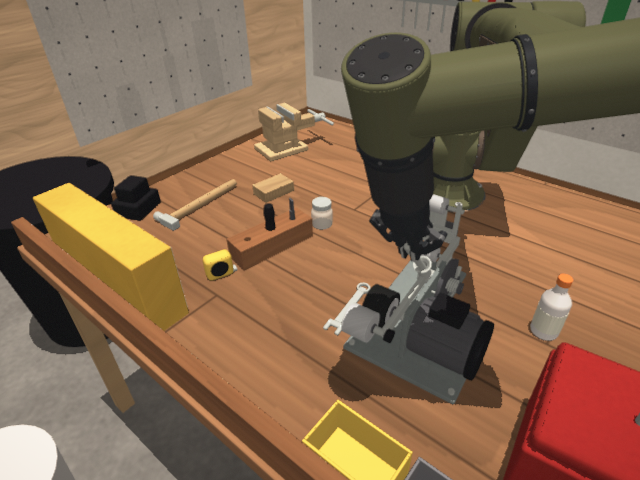

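The arm reads about 0.56 (0.565-0.575 less the 0.01 rest offset), past the last click and near the stop. The spring pushes back with about 7 N across the bar, so my push is what holds it. The other tools sit where they were, so I'm handing in.

```bash
python3 - <<'E'
from h import *
st();robot.hand_in()
E
```

```text
t 28.27 pos [0.6036 0.1947 0.2244] F [-5.  -0.6  4.5] M [-0.07  0.46  0.02] op 0.0114 q [ 0.53   0.492  0.626 -0.184 -2.059  1.081]
the job is handed in; nothing more can be done
```

I took the lever bar from the block's far hole, stood it in the tension arm's socket, and pushed it over past the third click. I handed in at 28.3 s, still gripping the bar. No verdict came back.

**Arm angle:** The wrist and scene cameras put the arm at 0.565 to 0.575 rad. The same fit read 0.01 at rest, so the true angle is about 0.56, between the last click at 0.47 and the stop at 0.60.

**Who holds the spring:** The wrist felt about 7 N across the bar from the spring. That and the arm standing about 0.11 rad beyond where the pawl would catch it show my push holds it, not the pawl.

**Seating, where the checks disagreed:** The bar's top measured 3.5 to 5 mm higher than the stated home height. I still took it as home for these reasons:
- The socket floor itself read about 4 mm high in the wrist camera (0.116 m against 0.112 m).
- The bar stood upright and did not drop when I let it go.
- It did not go deeper under up to 28 N with rocking.

**Other things on the bench:** None of them looked moved in the last scene picture. I judged that by eye and did not measure it.

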